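# Close the bayonet lid of a pressure cooker

## Task

The pressure cooker's lid has only been laid on top, turned out of place. Turn it clockwise until its lugs drop into the slots of the rim, press it down firmly all the way, then turn it on clockwise as far as it will go, so that the lid is locked flat on the rim with its handle right over the cooker's long handle. Leave the glass, the spice bottle and the lemon beside it where they are.

Things in the scene. Friction and masses are not known exactly. Their poses are not given: they have to be found in the camera images.
- cooker: steel pressure cooker without its lid, fixed (never moves): round pan, 168 mm diameter; flange 188 mm in diameter, 6 mm thick, its top 110 mm above the worktop. Origin: centre of the pan's bottom; z up. Long black handle along -x, short loop handle along +x (to 121 mm off the axis). The flange has three slots 28 degrees wide, 120 degrees apart.
- slot_mark (a point): dark upright mark on the cooker's outer wall, 38 mm below the flange's top, 75 degrees counter-clockwise (seen from above) of the long handle. With the lid's handle at this angle, 4 degrees either way, the lugs stand over the slots and the lid can go down. Once fully down it turns 75 degrees clockwise to a hard stop, where its handle lies over the long handle.
- long_handle_end (a point): point inside the cooker's long handle near its end, 190 mm from the cooker's axis; the handle is 22 mm wide, reaches from 90 to 208 mm off the axis, and its top is 2 mm below the flange's top
- seal (a joint): stiff rubber sealing ring inside the mouth; value: how far it has been pushed down, in m (0 at the start, about 0.007 with the lid fully down). It yields to about 11 N, lid's weight included, and stays where it is pushed
- lid: loose steel lid, 200 mm diameter, about 0.45 kg, three lugs under its edge. Origin: on its axis, in the face that lies on the flange when fully down; z up. Starts with the lugs on top of the flange, 13 mm too high, handle 100 to 143 degrees counter-clockwise of the long handle. Over the slots it drops 6 mm by itself, then stands 7 mm too high until pressed. Stays centred to 2 mm.
- lid_handle_end (a point): point inside the lid's black handle near its free end, 190 mm from the lid's axis, at half height. The handle points along the lid's own -x axis: 26 mm wide, 20 mm high (6 to 26 mm above the lid's origin), upright sides, from 90 to 207 mm off the axis. The lid turns with a few N pushed sideways on it
- lid_knob_top (a point): centre of the flat top of the round black regulator knob (44 mm diameter) in the middle of the lid, 36 mm above the lid's origin, fixed to the lid; the place to press
- glass_1: small empty drinking glass, 63 mm diameter, 87 mm high, loose; origin in the middle of its bottom
- lemon: lemon, 78x55x56 mm, loose, lying on the worktop; origin in the middle of its underside
- bottle: tapered glass spice bottle with a black cap, 52 mm diameter, 91 mm high, loose; origin in the middle of its bottom

How it is judged:
By the outcome, as a careful person would: the job done as asked, in the order asked, and still so for the second after the job is handed in, with the robot touching nothing.
It also fails if it takes over 61 s, if anything falls off the work surface, if the arm or the gripper's body presses on something with over 40 N, if the wrist force passes 120 N, or if a joint passes its speed limit or range.

## Robot

A 6-joint arm with a two-finger parallel gripper is mounted at the origin on a cart in front of the work surface, level with it; the furniture and walls round the work are solid. World frame = base frame: x ahead of the robot, y to its left, z up, the work surface at z = 0. Lengths are in m, angles in rad, forces in N, time in s.
With the tool pointing down it reaches from about 0.375 to 0.925 m from the base axis. Payload 5.7 kg.
Tool frame: the origin (TCP) lies midway between the tips of the shut fingers; the grasp point (between the pads) lies 19 mm behind it; z points along the fingers, y is the line along which they close (so a half turn about z gives the same grasp; the last joint's range is limited). The gripper opens to 88 mm and grips with 3 to 60 N. Pads are 20 mm wide; open, the fingers measure 115 mm over their backs; the gripper's body (75 mm by 178 mm) begins 61 mm behind the grasp point.
Start: joints at [1.174, 0.359, 1.51, -0, 1.272, -0.115], TCP at [0.167, 0.576, 0.223] pointing down, gripper open.
Joint ranges: [-2.97, 2.97], [-1.01, 2.36], [0.21, 2.38], [-0.96, 4.11], [0.2, 2.71], [-2.98, 2.98]. Speed limits (rad/s): [2.39, 2.39, 3.14, 3.14, 3.14, 3.14].

## Interface

Orientations are given as a unit quaternion [x, y, z, w].
In Python, from bench import move_ptp, servo_line, goto_joints, move_gripper, sleep, inverse_kinematics, capture, PlanningError, close_job, spot_in, silhouettes, current_clock, current_joint_pos, current_qvel, current_joint_torque, current_position, current_orientation, current_force, current_torque, current_finger_gap, current_grip_force gives the robot as it stands. Calls block until the motion is done:
- move_ptp(position, orientation): joint-space move of the TCP to a pose.
- servo_line(position, orientation=None, rate=0.15, contact_N=None): straight line of the TCP; orientation=None keeps the orientation; rate is the mean speed in m/s. With contact_N (N) it stops when the force on the tool has changed by that much, and returns True; else False.
- goto_joints(angles): joint-space move.
- move_gripper(opening): finger opening in m; the grip force is fixed at half the most; returns when the fingers have stopped.
- sleep(seconds).
- inverse_kinematics(position, orientation): joint angles nearest the present ones, or None.
- capture(name): name is "scene" or "top" or "wrist"; returns a dict with "image" (384x512x3 uint8, blue, green, red), "range_z" (384x512 float32, m along the optical axis (not along the pixel's ray), 0 where there is no reading), "intrinsics" (3x3 intrinsics, pixels), "R" (3x3) and "t" (3): a world point X has camera coordinates R X + t. Camera axes: x right, y down, z forward; pixel columns grow to the right and rows downward; lengths in m; the calibration is good to about 2 mm. The wrist camera is an equidistant fisheye: a pixel r from the principal point sees the ray r / f radians off the axis. A picture is of the moment at which its call begins.
A pose or a line that the arm cannot do raises PlanningError and nothing moves.
- close_job(): hands the job in; it is judged then, once.
Trained networks look in the newest picture that a camera, given by its name, has taken for a name from the list of things; names that differ only in an ending like _2 or _b are one class to them, and where a whole thing is asked for, a point or a joint stands for the part that bears it (a point fixed in the world has none). Each returns a list of dicts, best first, with "conf" (0 to 1); they miss things now and then, are a little off and sometimes report something else, mostly with a low value. They report only what shows in the picture. A call takes as long as a camera call.
- spot_in(camera, query): "xy" ([column, row] in pixels, amid what is visible of it).
- silhouettes(camera, query): "region" (384x512 bool, what is visible of it) and "xy" ([column, row] in pixels, amid what is visible of it).
Readings, each from a call of its own:
- current_clock(): time.
- current_joint_pos(): joint angles.
- current_qvel(): joint speeds.
- current_joint_torque(): joint torques, N m.
- current_position(): TCP position.
- current_orientation(): TCP orientation.
- current_force(): force on the tool from outside, world axes, zero at the start.
- current_torque(): the same for the moment, N m.
- current_finger_gap(): finger opening in m.
- current_grip_force(): force on a finger pad.
Only numpy, scipy, OpenCV 4.12 (cv2) and the standard library are available. Lean on these libraries where they do the work, as an engineer would, in place of code of your own. Each camera call takes 0.05 s, during which the arm holds its last target. There are 200 camera calls.

## Working session

There is one attempt and no reset: what is moved stays moved. The work goes in short steps, each a Python script; the robot and the scene stay as the last script left them, time stands still between calls to the robot, and variables do not carry over. Pictures are saved under pics/ and viewed, at most 10 in all, crops included, and the job is handed in when it is done.

```bash
mkdir -p pics; cat > h.py <<'E'
import numpy as np, cv2
from bench import *
def world(c,u,v,r=None):
    K=np.array(c["intrinsics"]);z=c["range_z"][int(round(v)),int(round(u))] if r is None else r
    p=np.array([(u-K[0,2])/K[0,0]*z,(v-K[1,2])/K[1,1]*z,z])
    return np.array(c["R"]).T@(p-np.array(c["t"]))
def cloud(c,m):
    return np.array([world(c,u,v) for v,u in zip(*np.nonzero(m&(c["range_z"]>0)))])
E
python3 - <<'E'
from h import *
ims=[]
for n in ["scene","top"]:
    c=capture(n); im=c["image"].copy()
    print(n,np.round(-np.array(c["R"]).T@c["t"],3))
    for q in ["cooker","lid","lid_handle_end","lid_knob_top","long_handle_end","slot_mark","glass_1","lemon","bottle"]:
        for d in spot_in(n,q)[:2]:
            u,v=d["xy"]; u=min(max(u,0),511);v=min(max(v,0),383)
            print(q,round(d["conf"],2),np.round([u,v]),np.round(world(c,u,v),3))
            if d["conf"]>.4:
                cv2.circle(im,(int(u),int(v)),3,(0,0,255),1);cv2.putText(im,q[:9],(int(u)+4,int(v)),0,.35,(255,0,255),1)
    cv2.imwrite(f"pics/{n}1.png",im)
print(current_clock())
E
```

```text
scene [ 0.039 -0.359  0.783]
cooker 0.59 [242. 214.] [ 0.483 -0.019  0.055]
lid 0.64 [254. 172.] [ 0.555 -0.01   0.136]
lid_handle_end 0.64 [256. 170.] [ 0.557 -0.013  0.143]
lid_knob_top 0.89 [255. 169.] [ 0.555 -0.011  0.148]
long_handle_end 0.59 [247. 214.] [ 0.49 -0.03  0.06]
slot_mark 0.74 [243. 214.] [ 0.484 -0.022  0.057]
slot_mark 0.62 [293. 294.] [ 0.374 -0.226  0.05 ]
glass_1 0.86 [192. 154.] [0.561 0.196 0.083]
lemon 0.57 [295. 294.] [ 0.376 -0.228  0.047]
lemon 0.56 [378. 196.] [ 0.71  -0.275  0.066]
bottle 0.74 [380. 197.] [ 0.714 -0.282  0.063]
top [ 0.318 -0.036  1.26 ]
cooker 0.82 [244. 232.] [ 0.425 -0.002  0.107]
lid 0.59 [340. 131.] [ 0.715 -0.266  0.087]
lid 0.4 [243. 175.] [0.568 0.003 0.16 ]
lid_handle_end 0.68 [246. 177.] [ 0.563 -0.005  0.159]
lid_knob_top 0.62 [239. 176.] [0.565 0.012 0.158]
long_handle_end 0.59 [247. 234.] [ 0.418 -0.01   0.108]
slot_mark 0.73 [242. 238.] [0.409 0.004 0.109]
glass_1 0.85 [164. 179.] [0.586 0.24  0.011]
lemon 0.67 [323. 250.] [ 0.382 -0.22   0.053]
bottle 0.74 [339. 131.] [ 0.717 -0.264  0.084]
bottle 0.5 [245. 234.] [ 0.419 -0.005  0.107]
1.0
```

View pics/scene1.png

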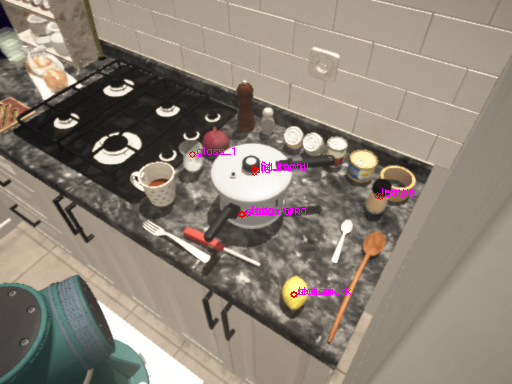

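View pics/top1.png

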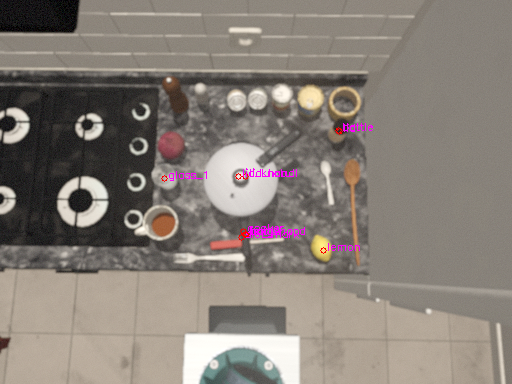

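The top view shows two handles. The long one points down to (248,270) with its top at z≈.108. The lid handle points up-right, around (285,140), about 130° CCW of it. Next I'll fit both precisely.

```bash
cat >> h.py <<'E'
def fit(verbose=1):
    """lid centre (xy), lid handle and long handle world angles (deg), lid handle top z, from top camera depth"""
    c=capture("top"); m=np.zeros((384,512),bool); m[80:290,160:345]=1
    P=cloud(c,m); C=c["image"][m&(c["range_z"]>0)].astype(int)
    cen=np.array([.56,0])
    dark=C.max(1)<75
    for _ in range(6):
        d=P[:,:2]-cen; r=np.hypot(*d.T)
        s=(P[:,2]>.107)&(P[:,2]<.2)&~dark&(r<.115)&(r>.05)
        hull=cv2.convexHull(P[s][:,:2].astype(np.float32))
        cen=np.array(cv2.minEnclosingCircle(hull)[0])
    rad=cv2.minEnclosingCircle(hull)[1]
    k=(np.hypot(*(P[:,:2]-cen).T)<.04)&(P[:,2]>P[np.hypot(*(P[:,:2]-cen).T)<.04][:,2].max()-.006)
    d=P[:,:2]-cen; r=np.hypot(*d.T); out=[]
    for lo,hi in((.122,.17),(.098,.116)):
        s=(P[:,2]>lo)&(P[:,2]<hi)&(r>.125)&(r<.21)
        q=d[s].mean(0) if s.any() else np.array([np.nan]*2)
        out+=[np.degrees(np.arctan2(q[1],q[0])),s.sum(),np.median(P[s][:,2]) if s.any() else 0]
    if verbose: print("cen",cen.round(4),"rad",round(rad,4),"knob",P[k].mean(0).round(4),"lidh",np.round(out[:3],3),"long",np.round(out[3:],3))
    return c,P,cen,out
E
python3 - <<'E'
from h import *
c,P,cen,o=fit()
im=cv2.resize(c["image"][90:290,150:350],None,fx=3,fy=3,interpolation=cv2.INTER_CUBIC);cv2.imwrite("pics/t2.png",im)
from scipy.spatial.transform import Rotation as R
print(R.from_quat(current_orientation()).as_matrix().round(3), current_force())
E
```

```text
cen [ 0.5596 -0.0029] rad 0.1149 knob [0.5661 0.0107 0.1602] lidh [-4.5697e+01  2.6200e+02  1.4800e-01] long [-1.79288e+02  2.28000e+02  1.07000e-01]
[[-0.961  0.278 -0.   ]
 [ 0.278  0.961 -0.   ]
 [ 0.    -0.    -1.   ]] [-0.1567209   0.27753114 -0.38532197]
```

View pics/t2.png

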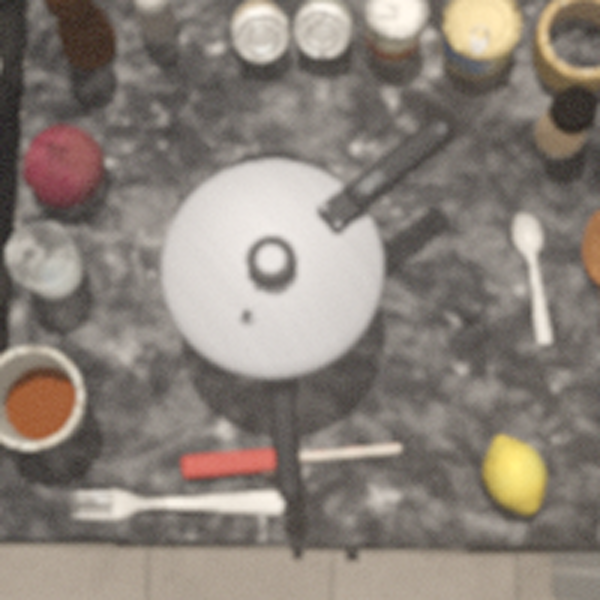

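The lid handle runs from about (335,210) to (440,130) in the crop. The long handle runs from (285,385) to (295,545), and the knob is at (272,262). The circle fit was loose, so I'll use handle line fits instead.

```bash
cat >> h.py <<'E'
def fit2(cen=np.array([.566,.0107]),lz=(.125,.17)):
    c=capture("top"); m=np.zeros((384,512),bool); m[80:290,160:345]=1
    P=cloud(c,m); C=c["image"][m&(c["range_z"]>0)].astype(int); dark=C.max(1)<110
    d=P[:,:2]-cen; r=np.hypot(*d.T); L=[]
    for lo,hi in(lz,(.098,.118)):
        s=(P[:,2]>lo)&(P[:,2]<hi)&(r>.118)&(r<.2)&dark
        if s.sum()<20: L.append(None); continue
        vx,vy,x,y=cv2.fitLine(P[s][:,:2].astype(np.float32),cv2.DIST_HUBER,0,.01,.01).ravel()
        v=np.array([vx,vy]); p=np.array([x,y]); v*=np.sign(v@(p-cen))
        off=np.cross(v,cen-p)
        print("n",s.sum(),"ang line",np.degrees(np.arctan2(v[1],v[0])).round(1),"ang radial",np.degrees(np.arctan2(*(p-cen)[::-1])).round(1),"off",off.round(4),"z",np.median(P[s][:,2]).round(4),"rmax",r[s].max().round(3)); L.append((p,v))
    if None not in L:
        (p,v),(q,w)=L; t=np.linalg.solve(np.c_[v,-w],q-p); print("cross",(p+t[0]*v).round(4))
    zz=P[(r<.035)]; k=zz[zz[:,2]>np.percentile(zz[:,2],97)-.004]; print("knob",((k.max(0)+k.min(0))/2).round(4),k.mean(0).round(4))
    # lid rim: per-sector radius
    s=~dark&(P[:,2]>.1)&(r<.13)&(r>.07); a=np.degrees(np.arctan2(d[:,1],d[:,0]))
    E=[]
    for b in range(-180,180,15):
        q=s&(a>=b)&(a<b+15)
        if q.sum()>10:
            i=np.nonzero(q)[0]; E.append(P[i[np.argsort(r[i])[-4:]]].mean(0))
    E=np.array(E); X=np.c_[2*E[:,:2],np.ones(len(E))]; s_=np.linalg.lstsq(X,(E[:,:2]**2).sum(1),rcond=None)[0]
    print("rim",s_[:2].round(4),np.sqrt(s_[2]+s_[:2]@s_[:2]).round(4),"z",np.median(E[:,2]).round(4))
    return c,P
E
python3 -W ignore - <<'E'
from h import *
fit2()
c=capture("scene")
d=silhouettes("scene","lid_knob_top")
print([(x["conf"],x["region"].sum()) for x in d])
m=d[0]["region"]; Q=cloud(c,m); k=Q[Q[:,2]>np.percentile(Q[:,2],95)-.006]; print(Q[:,2].max(),k.mean(0),(k.max(0)+k.min(0))/2)
E
```

```text
n 245 ang line -45.4 ang radial -51.1 off 0.0172 z 0.1484 rmax 0.2
n 238 ang line -173.7 ang radial -174.5 off 0.0022 z 0.108 rmax 0.2
cross [0.5423 0.0103]
knob [0.5662 0.0106 0.1628] [0.5659 0.0101 0.1608]
rim [0.5696 0.0069] 0.1014 z 0.1253
[(0.81, np.int64(4532))]
0.16024151404233627 [ 0.61228283 -0.0566281   0.15075162] [ 0.60518394 -0.06184034  0.15231426]
```

```bash
cat >> h.py <<'E'
from scipy.spatial.transform import Rotation as Rot
CEN=np.array([.567,.0095]); LONG=-174.5; RAD=.165
def pose(rel,z,rad=RAD):
    a=np.radians(LONG+rel); rr=np.array([np.cos(a),np.sin(a)])
    y=np.array([-rr[1],rr[0],0]); zz=np.array([0,0,-1.]); x=np.cross(y,zz)
    return np.r_[CEN+rad*rr,z],Rot.from_matrix(np.c_[x,y,zz]).as_quat()
def tang(rel):
    a=np.radians(LONG+rel); f=np.array(current_force()); return f@np.array([-np.sin(a),np.cos(a),0])
def sweep(r0,r1,z,step,rate,lim):
    r=r0
    while r>r1+1e-6:
        r=max(r-step,r1); p,q=pose(r,z); hit=servo_line(p,q,rate=rate,contact_N=lim)
        t=tang(r); print(f"{r:.0f}:{t:.1f}/{np.array(current_force())[2]:.1f}",end=" ")
        if hit or t>lim: print("STOP"); break
    print(); return r
E
python3 -W ignore - <<'E'
from h import *
for r in (123,75,0):
    for z in (.25,.13): p,q=pose(r,z); print(r,inverse_kinematics(p,q))
move_gripper(.05)
p,q=pose(123.4,.23); move_ptp(p,q)
c=capture("wrist"); cv2.imwrite("pics/w1.png",c["image"])
print(servo_line(pose(123.4,.131)[0],None,rate=.1,contact_N=6),current_force(),current_clock())
E
```

```text
123 [-2.78214858e-01  4.54939688e-01  1.28624709e+00 -4.44089210e-16
  1.40040588e+00 -9.50166620e-01]
123 [-2.78214858e-01  5.56200071e-01  1.42008609e+00 -4.44089210e-16
  1.16530650e+00 -9.50166620e-01]
75 [-3.99722562e-01  2.78889354e-01  1.55895646e+00 -4.44089210e-16
  1.30374683e+00 -2.33916283e-01]
75 [-3.99722562e-01  4.04359082e-01  1.69949008e+00 -4.44089210e-16
  1.03774349e+00 -2.33916283e-01]
0 [-1.87570938e-01  3.68170808e-02  1.86181644e+00 -4.44089210e-16
  1.24295913e+00  1.28723228e+00]
0 [-1.87570938e-01  2.01570040e-01  2.02703300e+00 -4.44089210e-16
  9.12989611e-01  1.28723228e+00]
False [-0.11079611  0.55994774 -0.52117085] 6.15
```

View pics/w1.png

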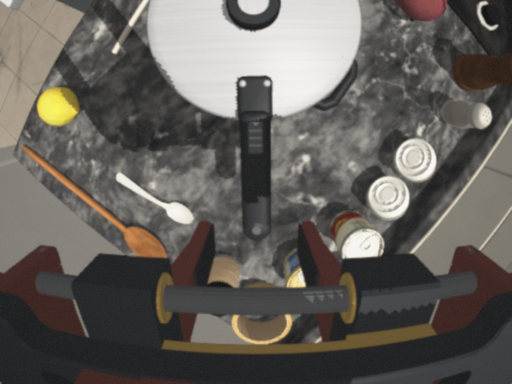

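The wrist view shows the handle (256,75–235) centred between the fingers and in line with the knob (253,8), so the pose estimate is good. Now I'll sweep clockwise.

```bash
python3 -W ignore - <<'E'
from h import *
r=sweep(123.4,84,.131,10,.12,20)
r=sweep(r,68,.131,2,.05,12)
print(current_clock())
fit2(lz=(.12,.17))
c=capture("wrist"); cv2.imwrite("pics/w2.png",c["image"])
E
```

```text
113:-0.3/0.2 103:-0.1/0.5 93:0.3/-0.2 84:-0.6/-0.6 
82:1.2/0.8 80:1.8/-0.0 78:0.2/-0.8 76:-0.4/0.2 74:0.2/-0.6 72:0.2/-0.1 70:-0.3/-0.3 68:-0.6/-0.1 
9.8333
knob [0.5625 0.011  0.1558] [0.5637 0.0118 0.1541]
rim [ 0.5564 -0.0015] 0.1072 z 0.1197
```

View pics/w2.png

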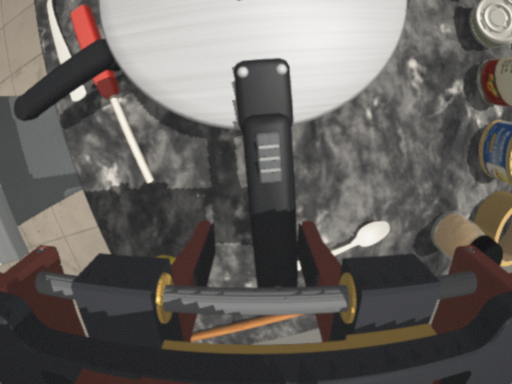

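The knob dropped from .160 to .154, so the lugs are in the slots. The handle sits in the cage at the right finger (270,180). Next I'll press the knob.

```bash
python3 -W ignore - <<'E'
from h import *
p,q=pose(70,.131); servo_line(p,q,rate=.05)
p,q=pose(70,.23); servo_line(p,rate=.2)
move_gripper(0.0)
k=np.r_[.565,.0105,.175]; move_ptp(k,q)
f0=np.array(current_force())
k[2]=.135; hit=servo_line(k,rate=.03,contact_N=5); print(hit,current_position(),current_force())
hit=servo_line(k,rate=.02,contact_N=35); print(hit,current_position(),np.array(current_force())-f0)
sleep(.3); print(current_position(),current_force())
k[2]=.23; servo_line(k,rate=.15)
p,q=pose(75,.23); move_ptp(p,q)
fit2(lz=(.114,.17)); print(current_clock())
E
```

```text
True [0.56464513 0.01048086 0.15075949] [0.49273724 0.10191631 0.55937112]
True [0.5643951  0.01052932 0.14635646] [-2.14789854 -0.69072851  6.35054806]
[0.56440884 0.0104952  0.14634366] [-1.46607453  0.01304695  6.78080811]
n 80 ang line -90.1 ang radial -103.7 off 0.0383 z 0.1356 rmax 0.199
knob [0.5637 0.01   0.1495] [0.5632 0.0105 0.1476]
rim [ 0.5547 -0.0018] 0.1082 z 0.1129
15.5
```

It bottomed out at z=.146, so the lid is fully down. Now I'll turn it to the stop.

```bash
python3 -W ignore - <<'E'
from h import *
move_gripper(.05)
p,q=pose(73,.23); servo_line(p,q,rate=.2)
p,q=pose(73,.121); print(servo_line(p,q,rate=.08,contact_N=6),current_position())
r=sweep(73,3,.121,7,.1,25)
r=sweep(r,-10,.121,1,.03,15)
print(r,current_position(),current_clock())
a=np.array(current_position())[:2]-CEN; print(np.degrees(np.arctan2(a[1],a[0]))-LONG)
c=capture("wrist"); cv2.imwrite("pics/w3.png",c["image"])
E
```

```text
False [ 0.53452967 -0.15236576  0.1215207 ]
66:0.4/0.0 59:0.8/0.2 52:1.0/0.6 45:0.5/0.1 38:0.1/0.2 31:0.2/0.4 24:0.1/0.3 17:-0.7/-0.2 10:-0.4/1.0 3:0.5/0.2 
2:0.9/0.4 1:1.8/0.3 0:1.2/-0.0 -1:0.8/-0.6 -2:1.4/0.4 -3:0.8/0.4 -4:3.4/0.5 -5:14.3/-1.8 -6:24.9/-3.2 STOP

-6 [0.40183047 0.00640325 0.12087174] 23.9167
-4.425891312642506
```

View pics/w3.png

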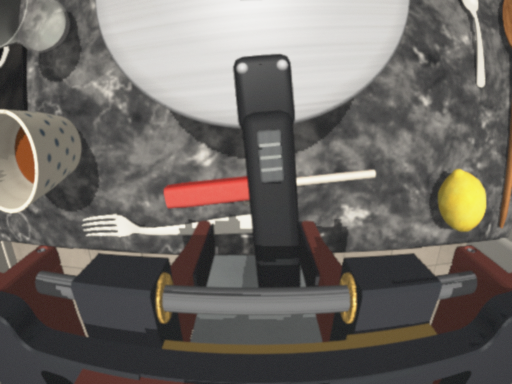

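The hard stop came at tool −4.4°, which puts the handle at about 0°. It covers the long handle in the view (270,60–290). I'll back off, lift clear and check.

```bash
python3 -W ignore - <<'E'
from h import *
p,q=pose(-1.5,.121); servo_line(p,q,rate=.05)
servo_line(np.r_[p[:2],.25],rate=.15)
p,q=pose(60,.28,.25); move_ptp(p,q)
c,P=fit2(lz=(.12,.17)); print(current_clock(),current_force())
im=cv2.resize(c["image"][90:290,150:350],None,fx=3,fy=3,interpolation=cv2.INTER_CUBIC);cv2.imwrite("pics/t3.png",im)
for n in("glass_1","lemon","bottle"):
    print(n,[(round(d["conf"],2),np.round(d["xy"])) for d in spot_in("top",n)[:2]])
E
```

```text
n 150 ang line -162.3 ang radial -175.0 off 0.0358 z 0.1365 rmax 0.2
knob [0.5664 0.0112 0.1486] [0.5657 0.0116 0.1479]
rim [0.5626 0.0108] 0.1005 z 0.1126
26.75 [ 0.45952186 -0.78212209  0.48956756]
glass_1 [(0.84, array([165., 178.]))]
lemon [(0.61, array([320., 250.]))]
bottle [(0.96, array([342., 130.]))]
```

View pics/t3.png

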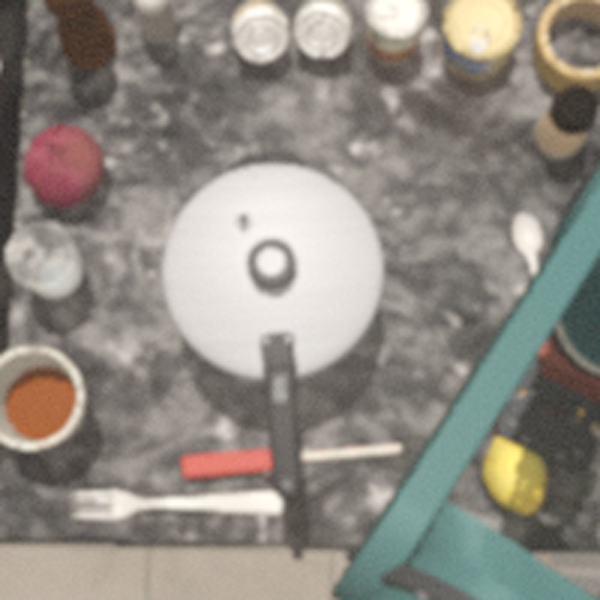

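The lid lies flat with its handle (285,340–490) over the long handle at −175.0°, against −174.5° measured for the long handle. The knob top is 13 mm lower than at the start, and the glass, bottle and lemon haven't moved.

```bash
python3 -c "
from bench import *
print(close_job())"
```

```text
the job is handed in; nothing more can be done
None
```

The lid is locked flat on the rim with its handle over the long handle, the glass, spice bottle and lemon are where they were, and I handed the job in at about 27 s.

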